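Brace the nut jar and unscrew its tight lid

ROBOT

A 6-joint arm with a two-finger parallel gripper is mounted at the origin on a cart in front of the work surface, level with it; the furniture and walls round the work are solid. World frame = base frame: x ahead of the robot, y to its left, z up, the work surface at z = 0. Lengths are in m, angles in rad, forces in N, time in s.
With the tool pointing down it reaches from about 0.35 to 0.975 m from the base axis. Payload 17.4 kg.
Tool frame: the origin (TCP) lies on the front face of the gripper's body, between the roots of the fingers; the fingertips stand 73 mm ahead of it and the grasp point (between the pads) lies 54 mm ahead of it; z points along the fingers, y is the line along which they close (so a half turn about z gives the same grasp; the last joint's range is limited). The gripper opens to 85 mm and grips with 20 to 120 N. Pads are 22 mm wide; open, the fingers measure 114 mm over their backs; the gripper's body (76 mm by 85 mm) begins 54 mm behind the grasp point. The pads swing forward as they close: fully open they stand 13 mm farther back than shut.
Start: joints at [1.185, 0.116, 1.442, -0, 1.584, -0.038], TCP at [0.23, 0.635, 0.304] pointing down, gripper open.
Joint ranges: [-2.83, 2.83], [-0.83, 2.19], [0.07, 2.5], [-1.14, 4.28], [0.01, 3], [-2.97, 2.97]. Speed limits (rad/s): [1.89, 1.89, 2.22, 3.14, 3.14, 3.14].

INTERFACE

Orientations are given as a rotation vector (axis times angle).
In Python, from workcell import robot gives the robot as it stands.
- The arm moves only by the tool play_rows, never from a script. Its argument "steps" is a list of rows, each an object of numbers: "tx", "ty", "tz": the shift along the tool's x, y, z in cm; "twist": the turn about the tool's z in rad; "jaw": the gripper's target within -1 to 1 (shut at 1, half-way at 0, fully open at -1). A call has 1 to 8 rows; each row shifts and turns the commanded pose from where the row before left it, along the tool's axes as they then stand; what a row does not reach is not made up. A row lasts 1/12 s, in which the tool goes at most 41.7 mm and 7.16 degrees, less where a joint would pass 70% of its speed; a pose out of reach is approached as far as the arm can. A call is refused whole if a number of a shift passes 4.17 or a number of a turn 0.125, either way. A call with a gripper value outside its range is refused whole. The fingers move at their own pace and stop on an object; "force" is the grip in N (left out, the last holds). Time passes only in rows, so rows that do not move let the fingers close. It gives the time, the measured TCP pose, the force, the opening and the grip force at its end, in the units of the state.
- robot.read_state(): the state, without advancing time (a new reading comes with each control period).
- robot.get_image(name): name is "side" or "top" or "wrist"; returns the picture (420x560x3 uint8, red, green, blue); there is no depth.
- robot.camera_params(name): a dict with "camera_matrix" (3x3 intrinsics, pixels), "R" (3x3) and "t" (3): a world point X has camera coordinates R X + t. Camera axes: x right, y down, z forward; pixel columns grow to the right and rows downward; lengths in m; the calibration is good to about 2 mm. A picture is of the moment at which its call begins: read the wrist's pose just before it. camera_params takes no time and is no camera call; for the wrist camera it gives the pose at the moment of the call.
- robot.close_job(): hands the job in; it is judged then, once.
The state is a dict: "t": time; "joints": joint angles; "joint_velocities": joint speeds; "joint_efforts": joint torques, N m; "eef_pos": TCP position; "ee_rot": TCP orientation; "contact_force": force on the tool from outside, world axes, zero at the start; "wrist_torque": the same for the moment, N m; "finger_gap": opening from 0.0 (shut) to 1.0 (fully open); "finger_force": force on a finger pad.
Only numpy, scipy, OpenCV 4.12 (cv2) and the standard library are available. Lean on these libraries where they do the work, as an engineer would, in place of code of your own. Each camera call takes 0.05 s, during which the arm holds its last target. There are 200 camera calls.

TASK

The red lid of the square glass nut jar is too tight to open while the jar stands loose: set the closed jar fully down in the square well of the wooden jar holder, so that it cannot turn, then unscrew the lid (anticlockwise seen from above, about a sixth of a turn), stopping as soon as its threads let go. Lift the free lid straight up and finish while still holding it, level and still, about 2 cm clear above the open mouth; never carry it further up or away. The jar stays seated in the holder, and the yoghurt tub, the egg timer and the coffee scoop are left where they are.

Things in the scene. Friction and masses are not known exactly. Their poses are not given: they have to be found in the camera images.
- nut_jar: Square clear-glass jar of brown nuts, 66 x 66 mm, body 72 mm high, edges rounded 6 mm, 0.2 to 0.5 kg with lid; loose. Origin: centre of its underside, z up, x and y square to its sides (each quarter turn looks the same). On top a round neck 40 mm across under the lid; three outside thread segments 120 degrees apart hold the lid's three lugs. The jar can be lifted by its closed lid.
- jar_mouth (a point): Centre of the jar's open round rim, 91 mm above the jar's underside; hidden in the lid while it is closed.
- jar_lid: Round red screw lid with ribbed side, 60 mm across, 20 mm high; loose. Origin: centre of its lower edge, z up. Closed, that edge stands 76 mm above the jar's underside, 4 mm over its shoulder. It turns level, without rising, against about 0.25 to 0.5 N m (a seal presses it up against the threads); gripped across its sides with 40 N it does not slip.
- lid_top (a point): Centre of the lid's top face, 20 mm above its lower edge. Turned anticlockwise from above, the lid comes free 0.55 to 0.8 rad from its start (plus up to 0.16 rad play of the jar in the holder) and then lifts off; from 1.4 to 1.7 rad on it runs against the next thread. So 1.15 rad frees it from any start. Clockwise is a hard stop. Before it is free it cannot be pulled off.
- jar_holder: Wooden jar holder, a block 100 x 100 x 45 mm fixed to the worktop. Origin: centre of its underside, z up, x and y square to its sides. In its top a square well, 71 x 71 mm and 35 mm deep, with a 5 mm bevel; its floor is 10 mm above the origin, its sides parallel to the block's. The jar stands in it upright with 2.5 mm play on each side, in any of the four quarter turns.
- tub: Small yoghurt tub, 72 mm across, 71 mm high; bystander. Origin: centre of its underside.
- timer: Red and white dome-shaped egg timer, 64 mm across, 52 mm high; bystander. Origin: centre of its underside.
- scoop: Steel coffee scoop lying flat, 96 x 35 x 17 mm, handle along its -x; bystander. Origin: centre of its underside.
Not all that is in view belongs to the job. Leave any turquoise look-alike of the jar_holder alone.

How it is judged:
On the way, in this order (a step that is already met when the one before it is completed fails the run):
1. the closed jar stands fully down in the holder's well (z of nut_jar in the frame of jar_holder below 0.014 m and horizontal distance between nut_jar and jar_holder below 0.007 m and angle between nut_jar's own z axis and vertical below 0.07 rad and z of jar_lid in the frame of nut_jar below 0.082 m), for 0.2 s.
2. the lid is off its threads, above the mouth, while the jar stays in the well (z of nut_jar in the frame of jar_holder below 0.014 m and horizontal distance between nut_jar and jar_holder below 0.007 m and angle between nut_jar's own z axis and vertical below 0.07 rad and z of jar_lid in the frame of nut_jar above 0.092 m and horizontal distance between jar_lid and nut_jar below 0.03 m), for 0.1 s.
At the end, for the whole second after the job is handed in: The jar stands upright and fully down in the holder's well (within 4 mm of its floor). The fingers, and nothing else, hold the lid level (within 0.2 rad) and still, its lower edge 5 to 40 mm above the jar's rim and its centre within 15 mm of the jar's axis (z of nut_jar in the frame of jar_holder below 0.014 m and horizontal distance between nut_jar and jar_holder below 0.007 m and angle between nut_jar's own z axis and vertical below 0.07 rad and z of jar_lid in the frame of nut_jar between 0.096 and 0.131 m and horizontal distance between jar_lid and nut_jar below 0.015 m and angle between jar_lid's own z axis and vertical below 0.2 rad and linear speed of each of jar_lid, nut_jar below 0.02 m/s and contact force between the fingers and jar_lid above 1 N and contact force between jar_lid and nut_jar below 0.1 N and contact force between the fingers and nut_jar below 0.5 N); the arm keeps its last pose, push and grip.
It fails at once if the lid carried off: more than 70 mm above the jar's rim, or more than 50 mm aside from the jar (z of jar_lid in the frame of nut_jar above 0.161 m or horizontal distance between jar_lid and nut_jar above 0.05 m).
It fails at once if the lid taken off while the jar is not in the holder (z of jar_lid in the frame of nut_jar above 0.092 m and (z of nut_jar in the frame of jar_holder above 0.03 m or horizontal distance between nut_jar and jar_holder above 0.02 m)).
It fails at once if the jar tipped over (angle between nut_jar's own z axis and vertical above 0.6 rad).
It fails at once if the yoghurt tub, the egg timer or the coffee scoop pushed away (more than 25 mm) (distance of any of tub, timer, scoop from where it was at the start of the episode above 0.025 m).
It also fails if it takes over 48 s, if anything falls off the work surface, if the arm or the gripper's body presses on something with over 40 N, if the wrist force passes 120 N, or if a joint passes its speed limit or range.

## Working session

There is one attempt and no reset: what is moved stays moved. The work goes in short steps, Python scripts to look and compute and a tool call to move; the robot and the scene stay as the last step left them, time stands still between calls to the robot, and variables do not carry over. Pictures are saved under pics/ and viewed, at most 10 in all, crops included, and the job is handed in when it is done.

Besides the shell and the picture viewer there is one more tool, called after "Request:" as name(argument=value, ...) on one line, values as JSON. play_rows: Moves the arm, as the interface text tells. Its arguments: {"type":"object","properties":{"steps":{"type":"array"},"force":{"type":"number"}},"required":["steps"]}

```bash
mkdir -p pics; ls; python3 - <<'E'
from workcell import robot
import cv2,numpy as np
s=robot.read_state();print(s['t'],s['eef_pos'],s['ee_rot'],s['finger_gap'])
for n in ["side","top","wrist"]:
    p=robot.camera_params(n);im=robot.get_image(n)
    cv2.imwrite(f"pics/{n}0.png",im[:,:,::-1]);np.savez(f"{n}0.npz",im=im,K=p["camera_matrix"],R=p["R"],t=p["t"])
    R=np.array(p["R"]);print(n,-R.T@np.array(p["t"]),R[2])
a=[cv2.imread(f"pics/{n}0.png") for n in ["side","top"]]
E
```

```text
pics
0.0 [0.2300188  0.634499   0.30319298] [-5.43511821e-01 -3.09397928e+00  1.68688254e-03] 1.0027410261775733
side [-0.11415834  1.25398193  1.09115981] [ 0.34729724 -0.71008071 -0.61251124]
top [0.21760464 0.07113156 1.36207231] [ 0.19129407 -0.00669323 -0.98150995]
wrist [0.16405264 0.65832364 0.37356103] [ 0.25987864 -0.0939305  -0.96106199]
```

View pics/top0.png

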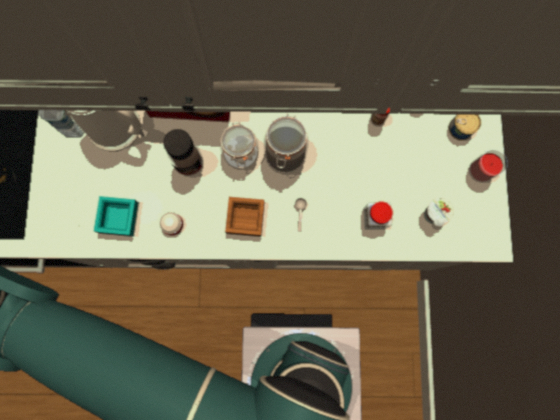

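View pics/side0.png

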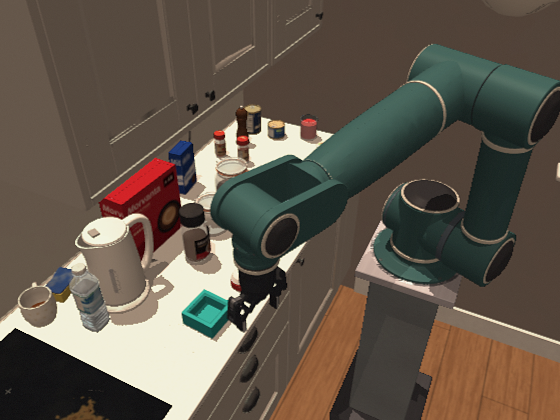

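The top view shows a brown holder at (245,217), with the turquoise look-alike at (116,217). Things that could be taken for the jar:
- A red round lid on a squarish dark body at (380,213).
- A red can or jar at (488,165).
- A red-topped bottle at (380,115).
- The red and white timer at (171,223).

The tub is at (440,212) and the scoop at (300,210). The side view is mostly blocked by the arm. My choice is (380,213), which I'll check in a crop.

```bash
cat > h.py <<'E'
import numpy as np,cv2
from workcell import robot
def load(f): 
    d=np.load(f);return d['im'],d['K'],d['R'],d['t']
def ray(px,K,R,t):
    d=R.T@np.linalg.solve(K,[px[0],px[1],1.]);return -R.T@t,d/np.linalg.norm(d)
def onz(px,z,K,R,t):
    o,d=ray(px,K,R,t);return o+d*(z-o[2])/d[2]
def tri(rays):
    A=sum(np.eye(3)-np.outer(d,d) for o,d in rays);b=sum((np.eye(3)-np.outer(d,d))@o for o,d in rays);return np.linalg.solve(A,b)
def proj(X,K,R,t):
    c=K@(R@np.array(X)+t);return c[:2]/c[2]
def snap(n,tag):
    p=robot.camera_params(n);im=robot.get_image(n);K,R,t=[np.array(p[k]) for k in("camera_matrix","R","t")]
    np.savez(tag+".npz",im=im,K=K,R=R,t=t);cv2.imwrite(f"pics/{tag}.png",im[:,:,::-1]);return im,K,R,t
def redmask(im):
    h=cv2.cvtColor(im,cv2.COLOR_RGB2HSV);return (((h[...,0]<8)|(h[...,0]>172))&(h[...,1]>150)&(h[...,2]>90)).astype(np.uint8)
def blobs(m,amin=30):
    n,l,s,c=cv2.connectedComponentsWithStats(m);return [(i,s[i],c[i]) for i in range(1,n) if s[i][4]>=amin],l
E
python3 - <<'E'
from h import *
im,K,R,t=load('top0.npz')
b,l=blobs(redmask(im),20)
for i,s,c in b: print('red',s,c.round(1),onz(c,.096,K,R,t).round(3))
h=cv2.cvtColor(im,cv2.COLOR_RGB2HSV)
sub=h[195:240,225:268];print(np.median(sub.reshape(-1,3),0))
m=((h[...,0]>4)&(h[...,0]<18)&(h[...,1]>120)&(h[...,2]>60)).astype(np.uint8);m[:190]=0;m[245:]=0
for i,s,c in blobs(m,100)[0]: print('brown',s,c.round(1),onz(c,.045,K,R,t).round(3))
for p in [(440,212),(300,210),(171,223),(116,217),(488,165)]: print(p,onz(p,.05,K,R,t).round(3))
c=np.hstack([cv2.resize(im[185:245,350:410],(400,400),interpolation=2),cv2.resize(im[185:245,215:275],(400,400),interpolation=2)])
cv2.imwrite('pics/crop0.png',c[:,:,::-1])
E
```

```text
red [479 154  24  22 377] [490.6 164.1] [ 0.593 -0.514  0.096]
red [370 202  22  22 374] [380.8 212.4] [ 0.456 -0.209  0.096]
[ 14. 177. 157.]
brown [ 226  197   38   39 1282] [244.6 216.2] [0.451 0.157 0.045]
(440, 212) [ 0.467 -0.384  0.05 ]
(300, 210) [0.469 0.004 0.05 ]
(171, 223) [0.429 0.359 0.05 ]
(116, 217) [0.445 0.51  0.05 ]
(488, 165) [ 0.604 -0.527  0.05 ]
```

View pics/crop0.png

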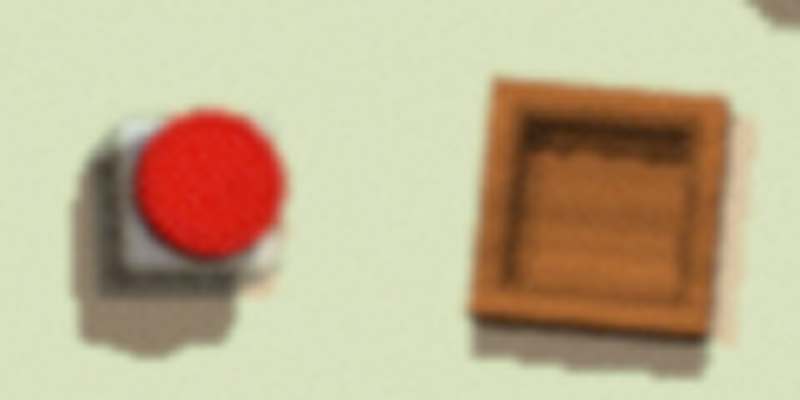

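The crop confirms the choice: a red round lid on a square clear body, and a wooden holder with an open well turned a few degrees. I'll square the tool to the world axes and go over the holder first.

Request:
play_rows(steps=[{"twist": -0.116,"jaw": -1},{"twist": -0.116},{"twist": -0.116},{"tx": -1.6,"ty": -3.8},{"tx": -1.6,"ty": -3.8},{"tx": -1.6,"ty": -3.8},{"tx": -1.6,"ty": -3.8},{"tx": -1.6,"ty": -3.8}])

```text
invalid input
```

Request:
play_rows(steps=[{"tx": -1.6,"ty": -3.8},{"tx": -1.6,"ty": -3.8},{"tx": -1.6,"ty": -3.8},{"tx": -1.6,"ty": -3.8},{"tx": -1.6,"ty": -3.8},{"tx": -1.6,"ty": -3.8},{},{}])

```text
invalid input
```

```bash
python3 - <<'E'
from h import *
s=robot.read_state();print(s['t'],s['eef_pos'],s['ee_rot'],s['joint_velocities'].round(3) if hasattr(s['joint_velocities'],'round') else '')
im,K,R,t=snap('wrist','wA'); 
top=load('top0.npz')
print(proj([.451,.157,.045],K,R,t))
h=cv2.cvtColor(im,cv2.COLOR_RGB2HSV)
m=((h[...,0]>4)&(h[...,0]<18)&(h[...,1]>120)&(h[...,2]>50)).astype(np.uint8)
for i,s_,c in blobs(m,1000)[0]: print(s_,c)
E
```

```text
0.15 [0.23002212 0.63450978 0.30335633] [-5.43465267e-01 -3.09405569e+00  1.32174816e-03] [-0.001  0.001 -0.002  0.001 -0.001 -0.001]
[-34.740629   492.75403674]
[    0     0   560   277 84971] [254.59725083  92.40749197]
```

View pics/wA.png

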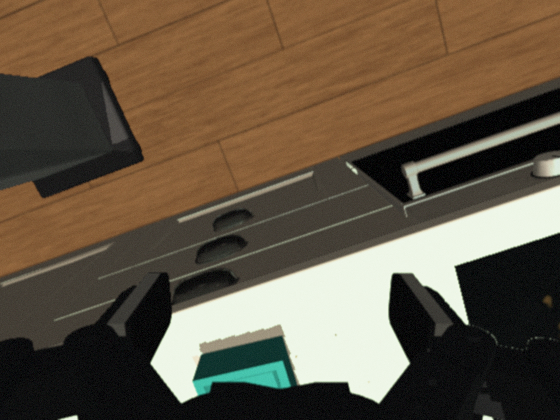

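The move was refused, probably because each row needs every field. The wrist picture shows the turquoise box at (240,380) and the fingers at the bottom, so image down is away from the robot.

Request:
play_rows(steps=[{"tx": 0,"ty": 0,"tz": 0,"twist": -0.116,"jaw": -1},{"tx": 0,"ty": 0,"tz": 0,"twist": -0.116,"jaw": -1},{"tx": 0,"ty": 0,"tz": 0,"twist": -0.116,"jaw": -1},{"tx": -1.6,"ty": -3.8,"tz": 0,"twist": 0,"jaw": -1},{"tx": -1.6,"ty": -3.8,"tz": 0,"twist": 0,"jaw": -1},{"tx": -1.6,"ty": -3.8,"tz": 0,"twist": 0,"jaw": -1},{"tx": -1.6,"ty": -3.8,"tz": 0,"twist": 0,"jaw": -1},{"tx": -1.6,"ty": -3.8,"tz": 0,"twist": 0,"jaw": -1}])

```text
t: 0.87
eef_pos: [0.3103, 0.4428, 0.3036]
ee_rot: [0.001, -3.142, 0.0]
contact_force: [0.5, -0.9, 0.5]
finger_gap: 0.999
finger_force: 0.0
```

Request:
play_rows(steps=[{"tx": -1.5,"ty": -3.6,"tz": 0,"twist": 0,"jaw": -1},{"tx": -1.5,"ty": -3.6,"tz": 0,"twist": 0,"jaw": -1},{"tx": -1.5,"ty": -3.6,"tz": 0,"twist": 0,"jaw": -1},{"tx": -1.5,"ty": -3.6,"tz": 0,"twist": 0,"jaw": -1},{"tx": -1.5,"ty": -3.6,"tz": 0,"twist": 0,"jaw": -1},{"tx": -1.5,"ty": -3.6,"tz": 0,"twist": 0,"jaw": -1},{"tx": -1.5,"ty": -3.6,"tz": 0,"twist": 0,"jaw": -1},{"tx": -1.5,"ty": -3.6,"tz": 0,"twist": 0,"jaw": -1}])

```text
t: 1.53
eef_pos: [0.4303, 0.1548, 0.3041]
ee_rot: [-0.001, 3.141, 0.0]
contact_force: [1.3, 0.7, -0.3]
finger_gap: 1.003
finger_force: 0.0
```

Request:
play_rows(steps=[{"tx": 0,"ty": 0,"tz": 0,"twist": 0,"jaw": -1},{"tx": 0,"ty": 0,"tz": 0,"twist": 0,"jaw": -1}])

```text
t: 1.7
eef_pos: [0.4307, 0.1549, 0.3039]
ee_rot: [0.006, 3.142, 0.0]
contact_force: [0.1, 0.9, 0.0]
finger_gap: 0.998
finger_force: 0.0
```

```bash
python3 - <<'E'
from h import *
s=robot.read_state();print(s['t'],s['eef_pos'],s['ee_rot'])
im,K,R,t=snap('wrist','wB')
print(proj([.451,.157,.045],K,R,t))
E
```

```text
1.7 [0.43069208 0.15489914 0.30389783] [5.85462377e-03 3.14150250e+00 3.57034706e-05]
[281.69323091 208.34791052]
```

View pics/wB.png

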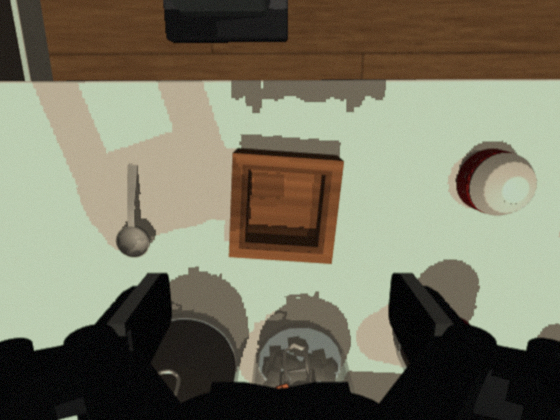

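The wrist view shows the holder whole and clear: its top face runs about (234,155), (342,160), (332,263), (229,257). The scoop is at (132,220) and the timer at (495,180). I'll measure its corners and triangulate with the top view.

```bash
cat >> h.py <<'E'
def brownrect(im,roi,vmin):
    h=cv2.cvtColor(im,cv2.COLOR_RGB2HSV);m=((h[...,0]>2)&(h[...,0]<18)&(h[...,1]>115)&(h[...,2]>vmin)).astype(np.uint8)
    k=np.zeros_like(m);x0,y0,x1,y1=roi;k[y0:y1,x0:x1]=1;m*=k
    cs,_=cv2.findContours(m,cv2.RETR_EXTERNAL,cv2.CHAIN_APPROX_NONE);c=max(cs,key=cv2.contourArea)
    hull=cv2.convexHull(c);q=cv2.approxPolyDP(hull,0.06*cv2.arcLength(hull,True),True)[:,0].astype(float)
    return q,cv2.minAreaRect(c),c
E
python3 - <<'E'
from h import *
W=load('wB.npz');T=load('top0.npz')
h=cv2.cvtColor(W[0],cv2.COLOR_RGB2HSV);print(h[145:165,280].tolist())
out=[]
for (im,K,R,t),roi,v in((W,(215,130,360,275),85),(T,(215,190,275,245),85)):
    q,r,c=brownrect(im,roi,v);print(q.tolist(),r)
    P=np.array([onz(p,.045,K,R,t) for p in q]);print(P.round(4).tolist(),P.mean(0).round(4))
    for a,b in zip(P,np.roll(P,-1,0)): print(np.linalg.norm(b-a).round(4),np.degrees(np.arctan2(*(b-a)[[1,0]])).round(1))
    out.append((P,[ray(p,K,R,t) for p in q]))
for p,ra in zip(*out[0]):
    j=np.argmin(np.linalg.norm(out[1][0]-p,axis=1));print('tri',tri([ra,out[1][1][j]]).round(4))
E
```

```text
[[21, 52, 113], [21, 56, 109], [20, 56, 109], [23, 48, 111], [20, 54, 108], [15, 63, 89], [16, 80, 54], [11, 138, 37], [13, 147, 33], [14, 178, 33], [8, 144, 46], [13, 173, 87], [12, 162, 126], [12, 169, 136], [13, 164, 145], [12, 165, 142], [12, 162, 146], [13, 168, 140], [12, 160, 142], [12, 167, 134]]
[[233.0, 153.0], [342.0, 161.0], [330.0, 262.0], [229.0, 255.0]] ((283.98773193359375, 208.16575622558594), (109.92107391357422, 103.60504150390625), 4.236394882202148)
[[0.3998, 0.1138, 0.045], [0.4073, 0.211, 0.045], [0.5051, 0.2037, 0.045], [0.4974, 0.1062, 0.045]] [0.4524 0.1587 0.045 ]
0.0975 85.6
0.098 -4.3
0.0978 -94.5
0.0979 175.5
[[230.0, 197.0], [263.0, 200.0], [259.0, 235.0], [226.0, 231.0]] ((244.60658264160156, 215.82789611816406), (35.58054733276367, 35.94268798828125), 5.19442892074585)
[[0.5052, 0.1993, 0.045], [0.4976, 0.1072, 0.045], [0.3992, 0.1167, 0.045], [0.4094, 0.2076, 0.045]] [0.4528 0.1577 0.045 ]
0.0924 -94.7
0.0989 174.5
0.0915 83.6
0.0962 -5.0
tri [0.3972 0.1161 0.0625]
tri [0.4007 0.2021 0.0982]
tri [0.504  0.2011 0.0484]
tri [0.4968 0.1068 0.047 ]
```

Request:
play_rows(steps=[{"tx": 0,"ty": -4,"tz": 0,"twist": 0,"jaw": -1},{"tx": 0,"ty": -4,"tz": 0,"twist": 0,"jaw": -1},{"tx": 0,"ty": -4,"tz": 0,"twist": 0,"jaw": -1},{"tx": 0,"ty": -4,"tz": 0,"twist": 0,"jaw": -1},{"tx": 0,"ty": -4,"tz": 0,"twist": 0,"jaw": -1},{"tx": 0,"ty": -4,"tz": 0,"twist": 0,"jaw": -1},{"tx": 0,"ty": 0,"tz": 0,"twist": 0,"jaw": -1},{"tx": 0,"ty": 0,"tz": 0,"twist": 0,"jaw": -1}])

```text
t: 2.42
eef_pos: [0.4302, -0.084, 0.3038]
ee_rot: [-0.003, -3.141, -0.0]
contact_force: [0.6, 1.1, 0.1]
finger_gap: 0.997
finger_force: 0.0
```

```bash
python3 - <<'E'
from h import *
s=robot.read_state();print(s['t'],s['eef_pos'],s['ee_rot'])
snap('wrist','wC')
E
```

```text
2.4167 [ 0.43021774 -0.08399964  0.30377028] [-3.10205814e-03 -3.14124472e+00 -4.24417824e-04]
```

Request:
play_rows(steps=[{"tx": 0,"ty": -4,"tz": 0,"twist": 0,"jaw": -1},{"tx": 0,"ty": -4,"tz": 0,"twist": 0,"jaw": -1},{"tx": 0,"ty": -4,"tz": 0,"twist": 0,"jaw": -1},{"tx": 0,"ty": 0,"tz": 0,"twist": 0,"jaw": -1},{"tx": 0,"ty": 0,"tz": 0,"twist": 0,"jaw": -1}])

```text
t: 2.88
eef_pos: [0.4308, -0.203, 0.3036]
ee_rot: [0.0, -3.141, -0.001]
contact_force: [0.5, -0.3, -0.0]
finger_gap: 1.001
finger_force: 0.0
```

```bash
python3 - <<'E'
from h import *
s=robot.read_state();print(s['t'],s['eef_pos'],s['ee_rot'])
snap('wrist','wD')
rs=[]
for f in('wC.npz','wD.npz','top0.npz'):
    im,K,R,t=load(f);e=proj([.456,-.209,.096],K,R,t)
    b=blobs(redmask(im),100)[0]; print(f,e.round(1),[(list(s),c.round(1).tolist()) for i,s,c in b])
    if not b: continue
    i,s_,c=min(b,key=lambda q:np.linalg.norm(q[2]-e));print(onz(c,.096,K,R,t).round(4));rs.append(ray(c,K,R,t))
print('tri',tri(rs).round(4),tri(rs[1:]).round(4),tri(rs[:2]).round(4))
E
```

```text
2.8833 [ 0.43075594 -0.20300569  0.30355356] [ 2.75228014e-04 -3.14091072e+00 -1.06413451e-03]
wC.npz [122.7 232.4] [([np.int32(85), np.int32(198), np.int32(73), np.int32(69), np.int32(3972)], [121.0, 231.8])]
[ 0.4555 -0.2103  0.096 ]
wD.npz [271.7 231.6] [([np.int32(233), np.int32(197), np.int32(75), np.int32(69), np.int32(4005)], [269.8, 230.9]), ([np.int32(50), np.int32(231), np.int32(29), np.int32(13), np.int32(191)], [62.9, 237.4])]
[ 0.4555 -0.2105  0.096 ]
top0.npz [380.7 212.4] [([np.int32(479), np.int32(154), np.int32(24), np.int32(22), np.int32(377)], [490.6, 164.1]), ([np.int32(370), np.int32(202), np.int32(22), np.int32(22), np.int32(374)], [380.8, 212.4])]
[ 0.456  -0.2092  0.096 ]
tri [ 0.4559 -0.2102  0.0952] [ 0.4572 -0.2105  0.0906] [ 0.4556 -0.2105  0.0957]
```

View pics/wD.png

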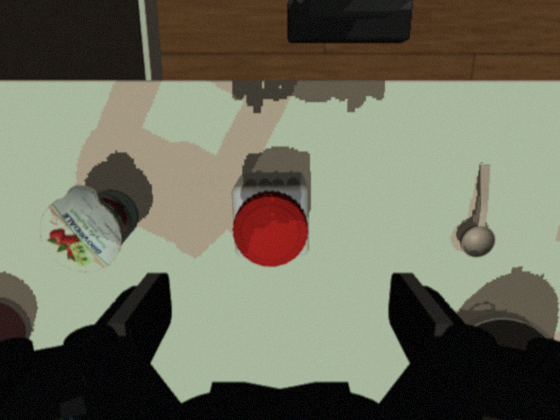

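Lid top triangulates to (0.456, -0.210, 0.096), as expected, with the lid at (270,231) in the image, the tub at (85,230) and the scoop at (478,235). Next is the jar's yaw, from a close crop, plus the holder's height from wC and wB.

```bash
python3 - <<'E'
from h import *
im,K,R,t=load('wD.npz')
c=cv2.resize(im[140:280,215:325],(600,600*140//110),interpolation=2)[:600]
cv2.imwrite('pics/crop1.png',c[:,:,::-1])
# holder in wC : near-side corners
B=load('wB.npz');C=load('wC.npz')
print([proj([x,y,.045],*C[1:]).round(0).tolist() for x,y in((.4,.1138),(.4974,.1062),(.505,.2037))])
q,r,c=brownrect(C[0],(440,120,560,290),85);print(q.tolist())
for qb in([233,153],[229,255]):
    e=proj(onz(qb,.045,*B[1:]),*C[1:]);p=q[np.argmin(np.linalg.norm(q-e,axis=1))];print(p,tri([ray(qb,*B[1:]),ray(p,*C[1:])]).round(4))
E
```

```text
[[502.0, 153.0], [477.0, 255.0], [576.0, 262.0]]
[[501.0, 154.0], [559.0, 158.0], [559.0, 261.0], [477.0, 256.0]]
[501. 154.] [0.4003 0.1137 0.0445]
[477. 256.] [0.4978 0.1062 0.0452]
```

View pics/crop1.png

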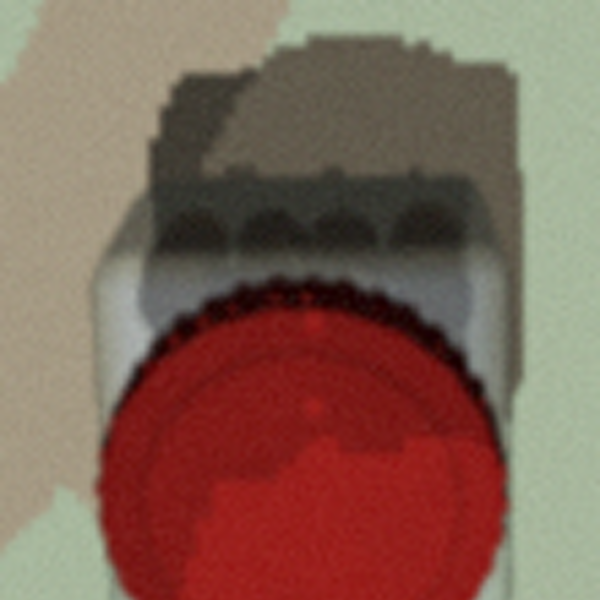

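Holder height comes out at 0.0445–0.0452, as expected. The crop shows the jar's shoulder with its left edge at x≈95–110 and right edge at x≈505–511, nearly square to the tool. I'll fit both edges.

```bash
python3 - <<'E'
from h import *
im,K,R,t=load('wD.npz')
lab=cv2.GaussianBlur(cv2.cvtColor(im,cv2.COLOR_RGB2LAB).astype(np.float32),(3,3),0)
g=np.linalg.norm(cv2.Sobel(lab,cv2.CV_32F,1,0),axis=2)
for lo,hi,r0,r1 in((226,240,195,216),(226,240,240,262),(302,316,195,216),(302,316,240,262)):
    pts=[]
    for r in range(r0,r1):
        s=g[r,lo:hi];i=lo+int(s.argmax());pts.append(i)
    print(lo,r0,pts)
def P(u,v): return onz((u,v),.072,K,R,t)
for a,b in(((232.4,193.2),(235.2,250)),((307.6,195),(308.7,248)),((240.5,186),(304,185.5))):
    d=P(*b)-P(*a);print(P(*a).round(4),P(*b).round(4),np.degrees(np.arctan2(d[1],d[0])).round(2))
E
```

```text
226 195 [239, 239, 239, 234, 234, 234, 234, 234, 234, 234, 239, 239, 239, 239, 238, 238, 237, 237, 236, 236, 235]
226 240 [234, 234, 234, 235, 235, 236, 236, 237, 237, 238, 239, 239, 239, 239, 239, 236, 236, 238, 227, 227, 233, 233]
302 195 [310, 310, 310, 310, 310, 310, 310, 310, 310, 310, 310, 310, 310, 310, 310, 303, 303, 303, 304, 304, 305]
302 240 [306, 305, 305, 305, 305, 304, 303, 303, 302, 302, 302, 302, 302, 307, 307, 305, 303, 303, 312, 312, 308, 311]
[ 0.4302 -0.2423  0.072 ] [ 0.4813 -0.2417  0.072 ] 0.74
[ 0.4317 -0.1791  0.072 ] [ 0.4795 -0.1771  0.072 ] 2.37
[ 0.424  -0.2353  0.072 ] [ 0.4236 -0.1823  0.072 ] 90.45
```

Request:
play_rows(steps=[{"tx": -2.5,"ty": -0.75,"tz": 1.8,"twist": 0,"jaw": -1},{"tx": 0,"ty": 0,"tz": 3,"twist": 0,"jaw": -1},{"tx": 0,"ty": 0,"tz": 3,"twist": 0,"jaw": -1},{"tx": 0,"ty": 0,"tz": 3,"twist": 0,"jaw": -1},{"tx": 0,"ty": 0,"tz": 2,"twist": 0,"jaw": -1},{"tx": 0,"ty": 0,"tz": 1.5,"twist": 0,"jaw": -1},{"tx": 0,"ty": 0,"tz": 1.0,"twist": 0,"jaw": -1},{"tx": 0,"ty": 0,"tz": 0.4,"twist": 0,"jaw": -1}])

```text
t: 3.6
eef_pos: [0.4554, -0.2089, 0.1457]
ee_rot: [0.004, -3.14, -0.001]
contact_force: [-0.6, 0.4, -0.9]
finger_gap: 1.0
finger_force: 0.0
```

Request:
play_rows(force=60, steps=[{"tx": 0,"ty": 0,"tz": 0,"twist": 0,"jaw": -1},{"tx": 0,"ty": 0,"tz": 0,"twist": 0,"jaw": 0.2},{"tx": 0,"ty": 0,"tz": 0,"twist": 0,"jaw": 1},{"tx": 0,"ty": 0,"tz": 0,"twist": 0,"jaw": 1},{"tx": 0,"ty": 0,"tz": 0,"twist": 0,"jaw": 1},{"tx": 0,"ty": 0,"tz": 0,"twist": 0,"jaw": 1}])

```text
t: 4.1
eef_pos: [0.4558, -0.2109, 0.1487]
ee_rot: [-0.0, 3.139, -0.0]
contact_force: [-2.0, 4.9, 10.1]
finger_gap: 0.679
finger_force: 62.3
```

The fingertips seem to have pressed on the shoulder, with 10 N up. I'll regrip 5 mm higher.

Request:
play_rows(steps=[{"tx": 0,"ty": 0,"tz": 0,"twist": 0,"jaw": 0},{"tx": 0,"ty": 0,"tz": -0.5,"twist": 0,"jaw": -0.3},{"tx": 0,"ty": 0,"tz": 0,"twist": 0,"jaw": -0.5},{"tx": 0,"ty": 0,"tz": 0,"twist": 0,"jaw": 1},{"tx": 0,"ty": 0,"tz": 0,"twist": 0,"jaw": 1},{"tx": 0,"ty": 0,"tz": 0,"twist": 0,"jaw": 1},{"tx": 0,"ty": 0,"tz": 0,"twist": 0,"jaw": 1},{"tx": 0,"ty": 0,"tz": 0,"twist": 0,"jaw": 1}])

```text
t: 4.77
eef_pos: [0.4556, -0.2113, 0.1535]
ee_rot: [0.0, 3.14, -0.002]
contact_force: [-4.6, -0.9, 13.7]
finger_gap: 0.676
finger_force: 61.1
```

Request:
play_rows(steps=[{"tx": 0,"ty": 0,"tz": 0,"twist": 0,"jaw": -0.6},{"tx": 0,"ty": 0,"tz": 0,"twist": 0,"jaw": -0.6},{"tx": 0,"ty": 0,"tz": 0.6,"twist": 0,"jaw": -0.6},{"tx": 0,"ty": 0,"tz": 0,"twist": 0,"jaw": -0.6}])

```text
t: 5.1
eef_pos: [0.4549, -0.2107, 0.1447]
ee_rot: [0.0, -3.141, -0.001]
contact_force: [0.2, -0.1, -0.2]
finger_gap: 0.8
finger_force: 0.0
```

Request:
play_rows(steps=[{"tx": 0,"ty": 0,"tz": 0,"twist": 0,"jaw": 1},{"tx": 0,"ty": 0,"tz": 0,"twist": 0,"jaw": 1},{"tx": 0,"ty": 0,"tz": 0,"twist": 0,"jaw": 1},{"tx": 0,"ty": 0,"tz": 0,"twist": 0,"jaw": 1}])

```text
t: 5.43
eef_pos: [0.4551, -0.2109, 0.1458]
ee_rot: [0.0, -3.141, -0.0]
contact_force: [-1.6, -1.1, 0.5]
finger_gap: 0.686
finger_force: 64.4
```

Request:
play_rows(steps=[{"tx": 0,"ty": 0,"tz": -1,"twist": 0,"jaw": 1},{"tx": 0,"ty": 0,"tz": -2,"twist": 0,"jaw": 1},{"tx": 0,"ty": 0,"tz": -3,"twist": 0,"jaw": 1},{"tx": 0,"ty": 0,"tz": -3,"twist": 0,"jaw": 1},{"tx": 0,"ty": 0,"tz": -2,"twist": 0,"jaw": 1},{"tx": 0,"ty": 0,"tz": 0,"twist": 0,"jaw": 1},{"tx": 0,"ty": 0,"tz": 0,"twist": 0,"jaw": 1}])

```text
t: 6.02
eef_pos: [0.4554, -0.2109, 0.2565]
ee_rot: [-0.0, 3.14, -0.001]
contact_force: [-0.1, 0.4, -5.7]
finger_gap: 0.685
finger_force: 65.8
```

```bash
python3 - <<'E'
from h import *
s=robot.read_state();print(s['t'],s['eef_pos'],s['ee_rot'],s['contact_force'],s['wrist_torque'],s['finger_gap'])
snap('wrist','wE');snap('side','sE')
S=cv2.imread('pics/sE.png')[90:290,130:330];W=cv2.imread('pics/wE.png')
cv2.imwrite('pics/E.png',np.hstack([cv2.resize(S,(400,400)),cv2.resize(W[100:400,100:460],(400,333))]+[]) if 0 else np.hstack([cv2.resize(S,(400,400)),cv2.resize(W[80:420,110:450],(400,400))]))
E
```

```text
6.0167 [ 0.45535881 -0.2108708   0.25646008] [-4.03866801e-04  3.14018465e+00 -9.66031336e-04] [-0.07444368  0.4135566  -5.72672106] [-0.0436826   0.00455087  0.02752542] 0.6845632278657658
```

View pics/E.png

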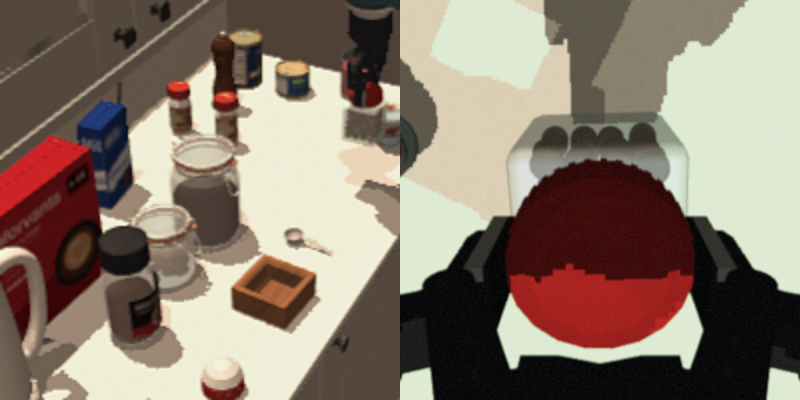

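The jar is held upright: its shoulder at (510–690,155) in the wrist half is about 1.5° off the tool. I'll carry it over the holder.

Request:
play_rows(steps=[{"tx": 0.25,"ty": 2,"tz": 0,"twist": 0,"jaw": 1},{"tx": 0,"ty": 3.5,"tz": 0,"twist": 0,"jaw": 1},{"tx": 0,"ty": 4,"tz": 0,"twist": 0,"jaw": 1},{"tx": 0,"ty": 4,"tz": 0,"twist": 0,"jaw": 1},{"tx": 0,"ty": 4,"tz": 0,"twist": 0,"jaw": 1},{"tx": 0,"ty": 4,"tz": 0,"twist": 0,"jaw": 1},{"tx": 0,"ty": 4,"tz": 0,"twist": 0,"jaw": 1},{"tx": 0,"ty": 4,"tz": 0,"twist": 0,"jaw": 1}])

```text
t: 6.78
eef_pos: [0.4517, 0.086, 0.2542]
ee_rot: [0.0, -3.14, 0.0]
contact_force: [0.9, -0.3, -4.1]
finger_gap: 0.684
finger_force: 66.2
```

Request:
play_rows(steps=[{"tx": 0,"ty": 3.5,"tz": 0,"twist": 0,"jaw": 1},{"tx": 0,"ty": 2.5,"tz": 0,"twist": 0,"jaw": 1},{"tx": 0,"ty": 1.5,"tz": 0,"twist": 0,"jaw": 1},{"tx": 0,"ty": 0,"tz": 0,"twist": 0.1,"jaw": 1},{"tx": 0,"ty": 0,"tz": 0,"twist": 0,"jaw": 1},{"tx": 0,"ty": 0,"tz": 0,"twist": 0,"jaw": 1}])

```text
t: 7.28
eef_pos: [0.4523, 0.159, 0.2544]
ee_rot: [-0.152, -3.136, 0.001]
contact_force: [-0.5, -0.1, -4.5]
finger_gap: 0.683
finger_force: 66.4
```

```bash
python3 - <<'E'
from h import *
s=robot.read_state();print(s['t'],s['eef_pos'],s['ee_rot'],s['contact_force'])
snap('wrist','wF');snap('side','sF');im,K,R,t=snap('top','tF')
print(proj([.453,.159,.045],*load('sF.npz')[1:]),proj([.453,.159,.045],K,R,t))
S=cv2.imread('pics/sF.png')
e=proj([.453,.159,.1],*load('sF.npz')[1:]).astype(int);S=S[e[1]-70:e[1]+70,e[0]-70:e[0]+70];W=cv2.imread('pics/wF.png')
cv2.imwrite('pics/F.png',np.hstack([cv2.resize(S,(400,400),interpolation=2),cv2.resize(W[80:420,110:450],(400,400))]))
E
```

```text
7.2833 [0.4523357  0.15904545 0.25444527] [-1.52444193e-01 -3.13584149e+00  1.30970601e-03] [-0.51600935 -0.07641378 -4.48109901]
[266.01618627 229.6212938 ] [244.04631835 215.56152777]
```

View pics/F.png

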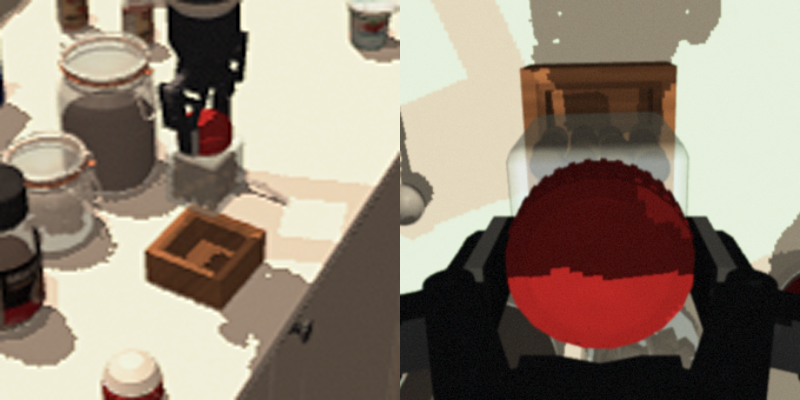

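The side half shows the jar above the wooden well at (205,250). The wrist half shows the holder's edges parallel to the jar's shoulder. Lowering.

Request:
play_rows(steps=[{"tx": -0.05,"ty": 0,"tz": 2,"twist": 0,"jaw": 1},{"tx": 0,"ty": 0,"tz": 2,"twist": 0,"jaw": 1},{"tx": 0,"ty": 0,"tz": 1.5,"twist": 0,"jaw": 1},{"tx": 0,"ty": 0,"tz": 0.7,"twist": 0,"jaw": 1},{"tx": 0,"ty": 0,"tz": 0.4,"twist": 0,"jaw": 1},{"tx": 0,"ty": 0,"tz": 0.4,"twist": 0,"jaw": 1},{"tx": 0,"ty": 0,"tz": 0.3,"twist": 0,"jaw": 1}])

```text
t: 8.02
eef_pos: [0.4534, 0.159, 0.1834]
ee_rot: [0.157, 3.137, 0.0]
contact_force: [1.0, 1.1, -4.2]
finger_gap: 0.679
finger_force: 66.4
```

Request:
play_rows(steps=[{"tx": 0,"ty": 0,"tz": 0.5,"twist": 0,"jaw": 1},{"tx": 0,"ty": 0,"tz": 0.5,"twist": 0,"jaw": 1},{"tx": 0,"ty": 0,"tz": 0.5,"twist": 0,"jaw": 1},{"tx": 0,"ty": 0,"tz": 0.4,"twist": 0,"jaw": 1},{"tx": 0,"ty": 0,"tz": 0.3,"twist": 0,"jaw": 1},{"tx": 0,"ty": 0,"tz": 0.3,"twist": 0,"jaw": 1},{"tx": 0,"ty": 0,"tz": 0.2,"twist": 0,"jaw": 1},{"tx": 0,"ty": 0,"tz": 0,"twist": 0,"jaw": 1}])

```text
t: 8.68
eef_pos: [0.4533, 0.1591, 0.1559]
ee_rot: [0.157, 3.138, -0.0]
contact_force: [0.1, -0.5, -4.5]
finger_gap: 0.683
finger_force: 66.4
```

Request:
play_rows(steps=[{"tx": 0,"ty": 0,"tz": 0.2,"twist": 0,"jaw": 1},{"tx": 0,"ty": 0,"tz": 0.1,"twist": 0,"jaw": 1},{"tx": 0,"ty": 0,"tz": 0,"twist": 0,"jaw": 1},{"tx": 0,"ty": 0,"tz": 0,"twist": 0,"jaw": 1}])

```text
t: 9.02
eef_pos: [0.4538, 0.159, 0.1552]
ee_rot: [0.157, 3.135, 0.0]
contact_force: [-8.1, -6.2, 18.7]
finger_gap: 0.682
finger_force: 68.7
```

Seated: contact at TCP z 0.155, which puts the jar on the well floor. I'll ease the push and start unscrewing.

Request:
play_rows(steps=[{"tx": 0,"ty": 0,"tz": -0.15,"twist": 0,"jaw": 1},{"tx": 0,"ty": 0,"tz": 0,"twist": 0,"jaw": 1},{"tx": 0,"ty": 0,"tz": 0,"twist": -0.06,"jaw": 1},{"tx": 0,"ty": 0,"tz": 0,"twist": -0.06,"jaw": 1},{"tx": 0,"ty": 0,"tz": 0,"twist": -0.06,"jaw": 1},{"tx": 0,"ty": 0,"tz": 0,"twist": -0.06,"jaw": 1},{"tx": 0,"ty": 0,"tz": 0,"twist": -0.06,"jaw": 1},{"tx": 0,"ty": 0,"tz": 0,"twist": 0,"jaw": 1}])

```text
t: 9.68
eef_pos: [0.4538, 0.1593, 0.1556]
ee_rot: [-0.32, 3.123, 0.001]
contact_force: [-1.2, -1.6, 7.7]
finger_gap: 0.679
finger_force: 67.5
```

```bash
python3 -c "
from h import *
s=robot.read_state();print(s['t'],s['eef_pos'],s['ee_rot'],s['contact_force'],s['wrist_torque'],s['joints'][5])"
```

```text
9.6833 [0.45379127 0.15925907 0.15555084] [-3.19883162e-01  3.12295668e+00  7.47921279e-04] [-1.22214878 -1.62299261  7.6642369 ] [-0.02902558  0.07803109  0.12419449] -1.4905032176214212
```

Request:
play_rows(steps=[{"tx": 0,"ty": 0,"tz": 0,"twist": -0.06,"jaw": 1},{"tx": 0,"ty": 0,"tz": 0,"twist": -0.06,"jaw": 1},{"tx": 0,"ty": 0,"tz": 0,"twist": -0.06,"jaw": 1},{"tx": 0,"ty": 0,"tz": 0,"twist": -0.06,"jaw": 1}])

```text
t: 10.02
eef_pos: [0.4538, 0.1593, 0.1555]
ee_rot: [-0.69, 3.063, 0.001]
contact_force: [0.5, -0.3, 9.0]
finger_gap: 0.682
finger_force: 67.8
```

```bash
python3 -c "
from h import *
s=robot.read_state();print(s['t'],s['eef_pos'],s['ee_rot'],s['contact_force'],s['wrist_torque'],s['joints'][5])"
```

```text
10.0167 [0.45375307 0.15929936 0.15550999] [-6.89587265e-01  3.06273850e+00  6.83011567e-04] [ 0.52566014 -0.34977195  8.97977715] [ 0.11062941  0.13854613 -0.19067787] -1.7293390996888383
```

Request:
play_rows(steps=[{"tx": 0,"ty": 0,"tz": 0,"twist": -0.06,"jaw": 1},{"tx": 0,"ty": 0,"tz": 0,"twist": -0.06,"jaw": 1}])

```text
t: 10.18
eef_pos: [0.4538, 0.1593, 0.1556]
ee_rot: [-0.872, 3.016, 0.0]
contact_force: [-0.9, -0.9, 11.0]
finger_gap: 0.684
finger_force: 68.0
```

```bash
python3 -c "
from h import *
s=robot.read_state();print(s['t'],s['eef_pos'],s['ee_rot'],s['contact_force'],s['wrist_torque'],s['joints'][5])"
```

```text
10.1833 [0.45378259 0.15933026 0.1556006 ] [-8.72055874e-01  3.01570847e+00  4.87421537e-04] [-0.90999157 -0.92469207 10.9660053 ] [ 0.11135377  0.20270513 -0.14088733] -1.849362741037048
```

Request:
play_rows(steps=[{"tx": 0,"ty": 0,"tz": 0,"twist": -0.06,"jaw": 1},{"tx": 0,"ty": 0,"tz": 0,"twist": -0.06,"jaw": 1}])

```text
t: 10.35
eef_pos: [0.4539, 0.1593, 0.156]
ee_rot: [-1.051, 2.958, -0.0]
contact_force: [-2.0, -1.0, 13.9]
finger_gap: 0.681
finger_force: 68.2
```

```bash
python3 -c "
from h import *
s=robot.read_state();print(s['t'],s['eef_pos'],s['ee_rot'],s['contact_force'],s['wrist_torque'],s['joints'][5])"
```

```text
10.35 [0.45388388 0.15933122 0.15599034] [-1.05129277e+00  2.95765319e+00 -7.73233209e-06] [-2.00945825 -0.99697839 13.92859806] [-0.23772958  0.45952091 -0.10241741] -1.969369596751408
```

Request:
play_rows(steps=[{"tx": 0,"ty": 0,"tz": 0,"twist": -0.06,"jaw": 1},{"tx": 0,"ty": 0,"tz": 0,"twist": -0.06,"jaw": 1}])

```text
t: 10.52
eef_pos: [0.4539, 0.1593, 0.1561]
ee_rot: [-1.227, 2.889, -0.001]
contact_force: [-1.6, -2.6, 13.4]
finger_gap: 0.684
finger_force: 68.2
```

```bash
python3 -c "
from h import *
s=robot.read_state();print(s['t'],s['eef_pos'],s['ee_rot'],s['contact_force'],s['wrist_torque'],s['joints'][5])"
```

```text
10.5167 [0.45392275 0.15925419 0.15605724] [-1.22671462e+00  2.88925307e+00 -5.88035331e-04] [-1.59821776 -2.59599577 13.42699167] [-0.33486729  0.44215179 -0.15262836] -2.0893971116139034
```

The lid pushed up at about 0.78 rad, so it's probably free. I'll add a small margin, then try a gentle pull.

Request:
play_rows(steps=[{"tx": 0,"ty": 0,"tz": 0,"twist": -0.06,"jaw": 1},{"tx": 0,"ty": 0,"tz": -0.1,"twist": -0.04,"jaw": 1},{"tx": 0,"ty": 0,"tz": -0.2,"twist": 0,"jaw": 1},{"tx": 0,"ty": 0,"tz": -0.2,"twist": 0,"jaw": 1},{"tx": 0,"ty": 0,"tz": 0,"twist": 0,"jaw": 1}])

```text
t: 10.93
eef_pos: [0.4534, 0.1591, 0.1598]
ee_rot: [-1.366, 2.828, -0.0]
contact_force: [3.8, -0.5, 2.9]
finger_gap: 0.684
finger_force: 67.0
```

```bash
python3 -c "
from h import *
s=robot.read_state();print(s['t'],s['eef_pos'],s['ee_rot'],s['contact_force'],s['wrist_torque'],s['joints'][5])"
```

```text
10.9333 [0.45337518 0.15911187 0.15977767] [-1.36574539e+00  2.82835802e+00 -3.63972890e-04] [ 3.81813836 -0.54111901  2.93978595] [-0.22991177 -0.45771267 -0.01912181] -2.186011972074528
```

Request:
play_rows(steps=[{"tx": 0,"ty": 0,"tz": -0.2,"twist": 0,"jaw": 1},{"tx": 0,"ty": 0,"tz": -0.3,"twist": 0,"jaw": 1},{"tx": 0,"ty": 0,"tz": 0,"twist": 0,"jaw": 1}])

```text
t: 11.18
eef_pos: [0.4532, 0.1591, 0.1648]
ee_rot: [-1.366, 2.829, -0.0]
contact_force: [0.4, -1.0, 0.4]
finger_gap: 0.683
finger_force: 66.8
```

```bash
python3 -c "
from h import *
s=robot.read_state();print(s['t'],s['eef_pos'],s['ee_rot'],s['contact_force'],s['wrist_torque'])"
```

```text
11.1833 [0.45322207 0.1591017  0.16483797] [-1.36636815e+00  2.82868291e+00 -4.05960561e-05] [ 0.44684303 -0.95859626  0.38419178] [-0.20101221 -0.04313816 -0.00450179]
```

Only the lid's weight is on the wrist now, where the jar showed −4.5 N before, so the lid is free. I'll lift it the remaining 2.6 cm.

Request:
play_rows(steps=[{"tx": 0,"ty": 0,"tz": -0.4,"twist": 0,"jaw": 1},{"tx": 0,"ty": 0,"tz": -0.6,"twist": 0,"jaw": 1},{"tx": 0,"ty": 0,"tz": -0.6,"twist": 0,"jaw": 1},{"tx": 0,"ty": 0,"tz": -0.6,"twist": 0,"jaw": 1},{"tx": 0,"ty": 0,"tz": -0.3,"twist": 0,"jaw": 1},{"tx": 0,"ty": 0,"tz": 0,"twist": 0,"jaw": 1},{"tx": 0,"ty": 0,"tz": 0,"twist": 0,"jaw": 1},{"tx": 0,"ty": 0,"tz": 0,"twist": 0,"jaw": 1}])

```text
t: 11.85
eef_pos: [0.4531, 0.159, 0.1891]
ee_rot: [1.367, -2.828, -0.0]
contact_force: [0.1, -0.3, -0.1]
finger_gap: 0.681
finger_force: 66.8
```

```bash
python3 - <<'E'
from h import *
s=robot.read_state();print(s['t'],s['eef_pos'],s['ee_rot'],s['contact_force'],s['wrist_torque'])
snap('wrist','wG');im,K,R,t=snap('side','sG')
S=cv2.imread('pics/sG.png');e=proj([.453,.159,.08],K,R,t).astype(int);S=S[e[1]-50:e[1]+50,e[0]-50:e[0]+50];W=cv2.imread('pics/wG.png')
cv2.imwrite('pics/G.png',np.hstack([cv2.resize(S,(400,400),interpolation=2),cv2.resize(W[80:420,110:450],(400,400))]))
E
```

```text
11.85 [0.45307233 0.15904257 0.18914926] [ 1.36660456e+00 -2.82843819e+00 -8.27829620e-05] [ 0.11579707 -0.29255737 -0.11932411] [ 0.03206117 -0.04723682  0.01121413]
```

View pics/G.png

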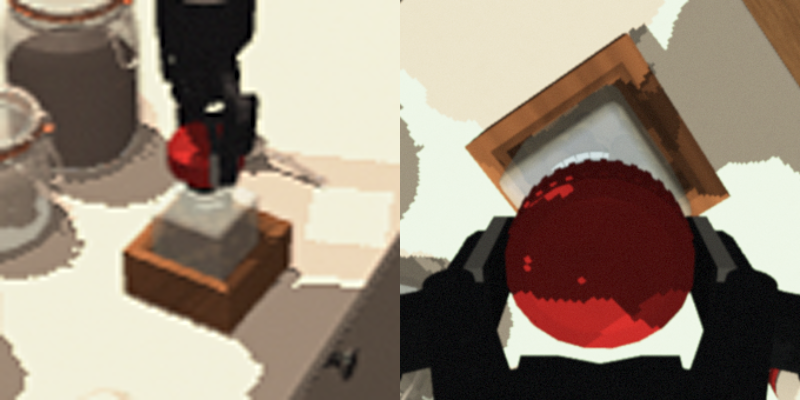

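The jar sits down in the holder with its open mouth showing at (580,160). The lid is held level about 19 mm above the rim, so I'm handing in.

```bash
python3 -c "
from h import *
print(robot.close_job())"
```

```text
the job is handed in; nothing more can be done
None
```

The job is handed in: the jar is seated in the wooden holder, and the gripper holds the unscrewed lid level and still about 19 mm above the open mouth; no verdict came back.

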